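# Hang an ornament's three layers on the kitting hook

## Task

Make up the layered ornament set: take the three round plywood layers out of the slotted rack and hang them by their rims on the steel hook arm of the stand, one at a time, the biggest first at the back, nearest the post, then the middle-sized one in front of it, then the smallest in front, nearest the tip. All three should end hanging freely and still on the arm, and everything else, including the square frame in the rack, stays where it is.

Things in the scene. Friction and masses are not known exactly. Their poses are not given: they have to be found in the camera images.
- big_layer: Loose round layer of 9 mm bare plywood standing on edge in a rack slot: the biggest, with a small hub disc and six rays. Hoop 160 mm across, rim 20 mm wide, opening 120 mm. Origin at the hoop's centre, mid-thickness; x axis square to its faces (either face may face out), z up to the top of the rim. Below the top of the rim the opening is clear for 44 mm down. 85 g, give or take 30 %.
- mid_layer: Loose round layer of 9 mm bare plywood standing on edge in a rack slot: the middle-sized, with a diagonal cross of four bars inside. Hoop 128 mm across, rim 20 mm wide, opening 88 mm. Origin at the hoop's centre, mid-thickness; x axis square to its faces (either face may face out), z up to the top of the rim. Below the top of the rim the opening is clear for 36 mm down. 60 g, give or take 30 %.
- small_layer: Loose round layer of 9 mm bare plywood standing on edge in a rack slot: the smallest, its opening filled in at the bottom only. Hoop 96 mm across, rim 20 mm wide, opening 56 mm. Origin at the hoop's centre, mid-thickness; x axis square to its faces (either face may face out), z up to the top of the rim. Below the top of the rim the opening is clear for 40 mm down. 40 g, give or take 30 %.
- rack: Plywood rack fixed to the table, 251 mm long (x), 98 mm wide, 55 mm high; origin at the centre of its underside. Four slots 12 mm wide cross it at x = -97.5, -32.5, 32.5 and 97.5 mm, each holding one piece upright, faces square to the rack's x (which piece is where varies). Slot bottoms are 18 mm above the table; a hoop's lowest point is 9 to 13 mm above the table.
- stand: Stand fixed to the table: foot 230 x 120 x 12 mm (65 mm behind to 165 mm ahead of the origin), post 70 mm wide, 208 mm high. Origin on the table under the post's front face; x points along the hook arm to its tip. The arm is a level round steel bar 8 mm thick, its centre 190 mm above the table, straight for 165 mm from the post's face, then a tip rising 10 mm at 45 degrees.
- hook_root (a point): Where the hook arm leaves its small steel plate on the post: on the arm's centre line, 190 mm above the table, 4 mm ahead of the post's face.
- hook_tip (a point): Centre of the 10 mm ball that ends the arm's upturned tip: 175 mm ahead of the post's face and 200 mm above the table (top of the ball 205 mm).
- square_frame: Bystander in the rack: square plywood frame 110 mm a side, 9 mm thick, with one diagonal bar. Origin at its centre. Not to be moved.
- tape_roll: Bystander: roll of brown packing tape lying flat, 100 mm across, 48 mm high. Origin at the centre of its underside.
- sanding_block: Bystander: cork sanding block 110 x 56 x 28 mm. Origin at the centre of its underside.
- glue_bottle: Bystander: white glue bottle, 56 mm across, 150 mm high, standing. Origin at the centre of its underside.
- steel_rule: Bystander: steel rule 200 x 30 x 5 mm lying flat. Origin at the centre of its underside.
- dustpan: Bystander: red dustpan, 320 x 195 mm with its handle, 55 mm high. Origin under the centre of the pan.
- disc_stack: Bystander: stack of round plywood panels, 150 mm across, 66 mm high. Origin at the centre of its underside.
There are look-alikes about, which are no part of the job. What is shaped like the big_layer but purple is not meant.

How it is judged:
On the way, in this order (a step that is already met when the one before it is completed fails the run):
1. the biggest layer hangs on the hook arm (z of big_layer in the frame of stand between 0.125 and 0.141 m and y of big_layer in the frame of stand between -0.018 and 0.018 m and x of big_layer in the frame of stand between 0.006 and 0.168 m and contact force between big_layer and stand above 0.1 N), for 0.2 s.
2. the middle-sized layer hangs on the arm in front of the biggest (on its tip side) (all of step 1 and z of mid_layer in the frame of stand between 0.141 and 0.157 m and y of mid_layer in the frame of stand between -0.018 and 0.018 m and x of mid_layer in the frame of stand between 0.006 and 0.168 m and contact force between mid_layer and stand above 0.1 N and ((x of hook_root in the frame of big_layer below 0 m and x of mid_layer in the frame of big_layer above 0.006 m) or (x of hook_root in the frame of big_layer above 0 m and x of mid_layer in the frame of big_layer below -0.006 m))), for 0.2 s.
3. the smallest layer hangs on the arm in front of the middle-sized one (z of small_layer in the frame of stand between 0.157 and 0.173 m and y of small_layer in the frame of stand between -0.018 and 0.018 m and x of small_layer in the frame of stand between 0.006 and 0.168 m and contact force between each of small_layer, mid_layer and stand above 0.1 N and z of mid_layer in the frame of stand between 0.141 and 0.157 m and y of mid_layer in the frame of stand between -0.018 and 0.018 m and x of mid_layer in the frame of stand between 0.006 and 0.168 m and ((x of hook_root in the frame of mid_layer below 0 m and x of small_layer in the frame of mid_layer above 0.006 m) or (x of hook_root in the frame of mid_layer above 0 m and x of small_layer in the frame of mid_layer below -0.006 m))), for 0.2 s.
At the end, for the whole second after the job is handed in: All three hang still and released on the level arm, biggest nearest the post, then middle, then smallest nearest the tip: bearing on the stand, each centre within 18 mm sideways and 9 mm below to 7 mm above its hanging height, slower than 50 mm/s and 0.6 rad/s (all of step 1 and all of step 3 and ((x of hook_root in the frame of big_layer below 0 m and x of mid_layer in the frame of big_layer above 0.006 m) or (x of hook_root in the frame of big_layer above 0 m and x of mid_layer in the frame of big_layer below -0.006 m)) and linear speed of each of big_layer, mid_layer, small_layer below 0.05 m/s and angular speed of each of big_layer, mid_layer, small_layer below 0.6 rad/s); the robot touches nothing.
It fails at once if the square frame in the rack is moved by more than 20 mm (distance of square_frame from where it was at the start of the episode above 0.02 m).
It fails at once if another bystander (tape roll, sanding block, glue bottle, steel rule, dustpan or stack of panels) is moved by more than 20 mm (distance of any of tape_roll, sanding_block, glue_bottle, steel_rule, dustpan, disc_stack from where it was at the start of the episode above 0.02 m).
It also fails if it takes over 67 s, if anything falls off the work surface, if the arm or the gripper's body presses on something with over 40 N, if the wrist force passes 120 N, or if a joint passes its speed limit or range.

## Robot

A 6-joint arm with a two-finger parallel gripper is mounted at the origin on the work surface. World frame = base frame: x ahead of the robot, y to its left, z up, the work surface at z = 0. Lengths are in m, angles in rad, forces in N, time in s.
With the tool pointing down it reaches from about 0.3 to 0.875 m from the base axis. Payload 6.4 kg.
Tool frame: the origin (TCP) lies midway between the tips of the shut fingers; the grasp point (between the pads) lies 19 mm behind it; z points along the fingers, y is the direction in which the jaws open and shut (so a half turn about z gives the same grasp; the last joint's range is limited). The gripper opens to 85 mm and grips with 20 to 120 N. Pads are 22 mm wide; open, the fingers measure 114 mm over their backs; the gripper's body (76 mm by 85 mm) begins 54 mm behind the grasp point. The pads swing forward as they close: fully open they stand 13 mm farther back than shut.
Start: joints at [-1.375, 0.181, 1.607, -0, 1.354, -0.206], TCP at [0.225, -0.529, 0.231] pointing down, gripper open.
Joint ranges: [-2.99, 2.99], [-0.89, 2.07], [0.3, 2.58], [-1.14, 4.28], [0, 2.63], [-3.12, 3.12]. Speed limits (rad/s): [2.57, 2.57, 3.01, 3.14, 3.14, 3.14].

## Interface

Orientations are given as a unit quaternion [w, x, y, z].
In Python, from bench import ctrl gives the robot as it stands. The module is installed in compiled form; this text tells all that it offers.
- The arm moves only by the tool arm_command, never from a script. Its argument "plan" is one flat list of numbers, 4 for each row, row after row: the shift along the tool's x, y, z in mm, then the turn about the tool's z in rad. A call has 1 to 20 rows; each row shifts and turns the commanded pose from where the row before left it, along the tool's axes as they then stand; what a row does not reach is not made up. A row lasts 1/10 s, in which the tool goes at most 50 mm and 8.59 degrees, less where a joint would pass 70% of its speed; a pose out of reach is approached as far as the arm can. A call is refused whole if a number of a shift passes 50 or a number of a turn 0.15, either way. A call with a gripper value outside its range is refused whole. "grip" is the opening, from 0 (shut) to 1 (fully open), set as the call begins (left out, the last holds). The fingers move at their own pace and stop on an object; the grip force is fixed at half the most. Time passes only in rows, so rows that do not move let the fingers close. It gives the time, the measured TCP pose, the force and the opening at its end, in the units of the state.
- ctrl.get_obs(): the state, without advancing time (a new reading comes with each control period).
- ctrl.camera(name): name is "scene" or "top" or "wrist"; returns a dict with "color" (480x640x3 uint8, red, green, blue), "camera_matrix" (3x3 intrinsics, pixels), "k1" (the pictures are not rectified: a ray, as slopes to the right and down, at radius r is drawn at 1 + k1 r^2 times it, then the intrinsics apply), "eye" and "attitude" of the camera in the world; the wrist camera has in their place "T_tool_cam" (4x4, takes a point from camera to tool coordinates, whose origin is the TCP and whose axes are the flange's). Camera axes: x right, y up, looking along -z (the intrinsics and any distortion apply to the point x, -y, -z); pixel columns grow to the right and rows downward; lengths in m; the calibration is good to about 2 mm. A picture is of the moment at which its call begins: read the wrist's pose just before it. There is no depth.
- ctrl.hand_in(): hands the job in, once; it reports no verdict.
The state is a dict: "time_s": time; "q": joint angles; "dq": joint speeds; "joint_efforts": joint torques, N m; "eef_pos": TCP position; "eef_rot": TCP orientation; "wrist_force": force on the tool from outside, world axes, zero at the start; "torque": the same for the moment, N m; "opening": opening from 0.0 (shut) to 1.0 (fully open).
Only numpy, scipy, OpenCV 4.12 (cv2) and the standard library are available. Lean on these libraries where they do the work, as an engineer would, in place of code of your own. Each camera call takes 0.05 s, during which the arm holds its last target. There are 200 camera calls.

## Working session

There is one attempt and no reset: what is moved stays moved. The work goes in short steps, Python scripts to look and compute and a tool call to move; the robot and the scene stay as the last step left them, time stands still between calls to the robot, and variables do not carry over. Pictures are saved under pics/ and viewed, about 8 in all and at most 12, crops included, and the job is handed in when it is done.

Besides the shell and the picture viewer there is one more tool, called as a command line: name --argument value ..., lists and objects as JSON in quotes. arm_command: Moves the arm, as the interface text tells. Its arguments: {"type":"object","properties":{"plan":{"type":"array","items":{"type":"number"}},"grip":{"type":"number"}},"required":["plan"]}

```bash
mkdir -p pics; cat > h.py <<'E'
import numpy as np, cv2
from scipy.spatial.transform import Rotation as R
from bench import ctrl
def snap(name,fn):
    o=ctrl.get_obs(); c=ctrl.camera(name)
    cv2.imwrite('pics/'+fn+'.png',c['color'][:,:,::-1])
    d={k:v for k,v in c.items() if k!='color'}; d['obs']=o
    np.save('pics/'+fn+'.npy',d,allow_pickle=True)
    return d
def load(fn): return np.load('pics/'+fn+'.npy',allow_pickle=True).item()
def rot(q): return R.from_quat(np.r_[q[1:],q[0]]).as_matrix() if len(q)==4 else np.array(q)
def pose(d):
    if 'eye' in d:
        a=np.array(d['attitude']); return (a if a.ndim==2 else rot(a)),np.array(d['eye'])
    o=d['obs'];Rt=rot(o['eef_rot']);T=np.array(d['T_tool_cam'])
    return Rt@T[:3,:3],Rt@T[:3,3]+np.array(o['eef_pos'])
def ray(d,u,v):
    K=np.array(d['camera_matrix'])
    p=cv2.undistortPoints(np.array([[[u,v]]],float),K,np.array([d['k1'],0,0,0.]))[0,0]
    Rc,e=pose(d); return e,Rc@np.array([p[0],-p[1],-1])
def onz(d,u,v,z):
    e,r=ray(d,u,v); return e+r*(z-e[2])/r[2]
def proj(d,P):
    Rc,e=pose(d); c=(np.atleast_2d(P)-e)@Rc; s=np.c_[c[:,0],-c[:,1]]/-c[:,2:]
    s=s*(1+d['k1']*(s**2).sum(1,keepdims=True)); K=np.array(d['camera_matrix'])
    return s*[K[0,0],K[1,1]]+[K[0,2],K[1,2]]
E
python3 - <<'E'
from h import *
for n in('scene','top'):
    d=snap(n,n+'0'); print({k:v for k,v in d.items() if k!='obs'})
print(d['obs'])
d=snap('wrist','w0'); print(d['T_tool_cam'])
E
```

```text
{'camera_matrix': array([[497.72430804,   0.        , 315.68997296],
       [  0.        , 497.72430804, 238.01081351],
       [  0.        ,   0.        ,   1.        ]]), 'k1': 0.012587209491502969, 'eye': array([ 1.66415495, -0.63617474,  0.96285019]), 'attitude': array([0.76833803, 0.39690995, 0.24084248, 0.44058378])}
{'camera_matrix': array([[562.90096055,   0.        , 318.93954222],
       [  0.        , 562.90096055, 239.8645291 ],
       [  0.        ,   0.        ,   1.        ]]), 'k1': -0.029349090565459843, 'eye': array([ 0.2853953 , -0.08316298,  2.06565941]), 'attitude': array([ 0.71182179,  0.05843351, -0.05521391, -0.697744  ])}
{'time_s': 0.05, 'q': array([-1.37524066e+00,  1.81526883e-01,  1.60801197e+00, -2.10282490e-05,
        1.35379673e+00, -2.06304907e-01]), 'dq': array([-0.00145514, -0.0011436 , -0.00182099,  0.00037898, -0.00105789,
        0.00078483]), 'joint_efforts': array([ 3.18600041e-04, -4.46249628e+01, -3.52584279e+01, -2.80477334e-04,
        4.17362069e-03, -4.20606099e-06]), 'eef_pos': array([ 0.22479796, -0.52863444,  0.2303902 ]), 'eef_rot': array([-8.71506953e-04,  9.79880509e-01,  1.99583139e-01, -5.58165314e-06]), 'wrist_force': array([ 0.22916756, -0.04776633, -0.18148115]), 'torque': array([-0.03603986, -0.04652425,  0.03342532]), 'opening': 1.0029249879908584}
[[ 1.38527442e-04  9.64497966e-01  2.64090239e-01  6.60362018e-02]
 [ 9.99999927e-01 -3.94782395e-05 -3.80365250e-04 -1.26695416e-03]
 [-3.56435692e-04  2.64090273e-01 -9.64497901e-01 -1.43097904e-01]
 [ 0.00000000e+00  0.00000000e+00  0.00000000e+00  1.00000000e+00]]
```

View pics/scene0.png

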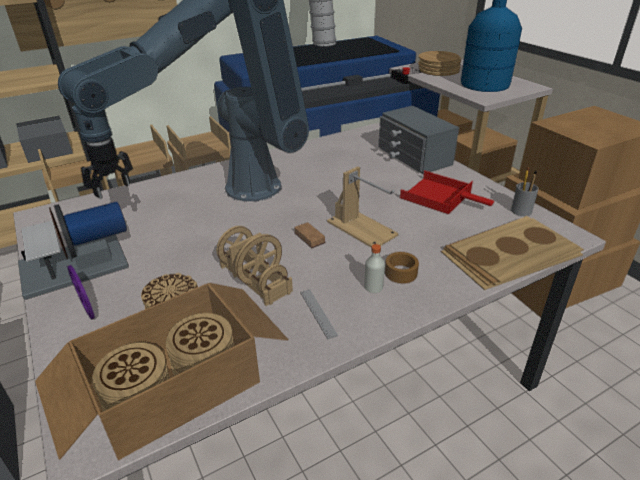

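View pics/top0.png

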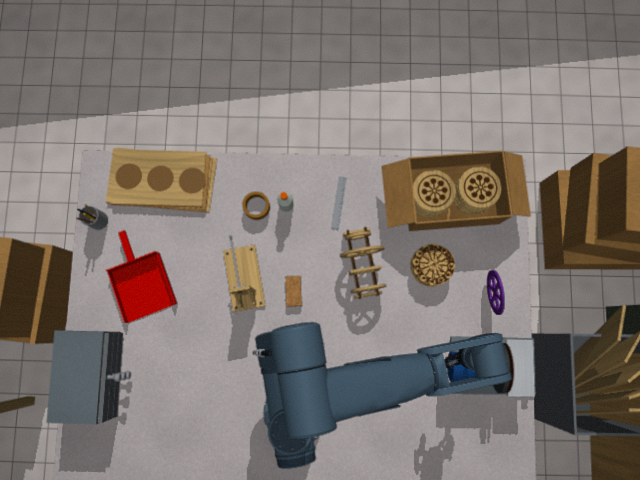

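The scene view shows the rack at about (255,262) and the stand at (355,210). In the top view the rack is at (363,262) and the stand at (243,275), with its arm pointing up-image to (231,237). I'll enlarge both.

```bash
python3 - <<'E'
from h import *
t=cv2.imread('pics/top0.png');s=cv2.imread('pics/scene0.png')
f=lambda i,x,y,w,h,k:cv2.resize(i[y:y+h,x:x+w],None,fx=k,fy=k,interpolation=cv2.INTER_CUBIC)
a=f(t,330,218,80,100,4);b=f(t,210,228,80,100,4) #320x400
c=f(s,210,215,100,100,4)[:, :]
print(a.shape)
top=np.hstack([a,b]); 
cv2.imwrite('pics/crop1.png',top)
cv2.imwrite('pics/crop2.png',np.hstack([c,f(s,320,155,90,100,4)]))
E
```

```text
(400, 320, 3)
```

View pics/crop1.png

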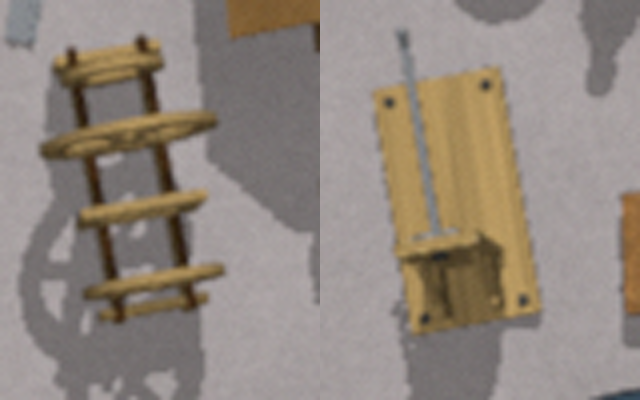

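View pics/crop2.png

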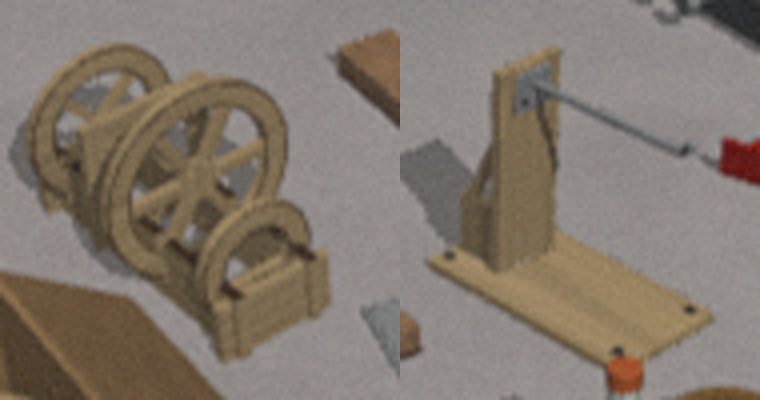

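```bash
python3 - <<'E'
from h import *
d=load('top0');s=load('scene0')
A=lambda x,y:(330+(x+.5)/4-.5,218+(y+.5)/4-.5)
B=lambda x,y:(210+(x-320+.5)/4-.5,228+(y+.5)/4-.5)
P={}
for n,x,y,z in [('small',110,65,.107),('big',130,137,.171),('sq',141.5,208,.128),('mid',153,281,.139)]:
    P[n]=onz(d,*A(x,y),z); print(n,P[n].round(4))
ft=[onz(d,*B(x,y),.012)for x,y in[(373,92),(500,68),(540,312),(412,333)]]
print(np.round(ft,4)); 
tip=onz(d,*B(403,35),.2); root=onz(d,*B(437,237),.19); print(tip,root)
v=ft[0]+ft[1]-ft[2]-ft[3];yw=np.arctan2(v[1],v[0]);c=np.mean(ft,0);o=c[:2]-.05*np.array([np.cos(yw),np.sin(yw)])
print('foot yaw,origin',yw,o, 'arm yaw',np.arctan2(*(tip-root)[1::-1]))
w=P['small']-P['mid'];print('rack yaw',np.arctan2(w[1],w[0]),np.linalg.norm(w[:2]))
# scene check
for n,q in [('tip',np.r_[o+.175*np.array([np.cos(yw),np.sin(yw)]),.2]),('root',np.r_[o+.004*np.array([np.cos(yw),np.sin(yw)]),.19])]+list(P.items()):
    u=proj(s,q)[0]; print(n,u, (u-[210,215])*4,(u-[320,155])*4+[400,0])
E
```

```text
small [ 0.6273 -0.2054  0.107 ]
big [ 0.5544 -0.2189  0.171 ]
sq [ 0.4987 -0.2325  0.128 ]
mid [ 0.4349 -0.2419  0.139 ]
[[0.5714 0.2832 0.012 ]
 [0.5961 0.1668 0.012 ]
 [0.3729 0.1219 0.012 ]
 [0.3515 0.2374 0.012 ]]
[0.59410306 0.22665828 0.2       ] [0.42566149 0.19222651 0.19      ]
foot yaw,origin 0.20181466007765853 [0.42397233 0.19228434] arm yaw 0.20163592509622902
rack yaw 0.18782152673009794 0.19576375548273744
tip [391.47917261 190.27686178] [725.91669042 -98.89255286] [685.91669042 141.10744714]
root [352.53853495 174.62094138] [ 570.15413978 -161.51623449] [530.15413978  78.48376551]
small [272.24557742 263.53983458] [248.98230969 194.15933833] [208.98230969 434.15933833]
big [255.25279913 233.79889217] [181.01119652  75.19556866] [141.01119652 315.19556866]
sq [244.68610598 238.12650272] [138.74442392  92.50601089] [ 98.74442392 332.50601089]
mid [233.1684107 225.8576371] [92.67364281 43.4305484 ] [ 52.67364281 283.4305484 ]
```

The rack order from the far end is small, big, square frame, mid. The rack yaw is about 0.19 and the stand yaw about 0.20. I'll lift and turn, then move above the big layer's rim, 30 mm off centre so that the fingers miss the hook bar later.

arm_command --plan '[0, 0, -10, -0.1358, 0, 0, -10, -0.1358, 0, 0, -10, -0.1358, 0, 0, -10, -0.1358, 0, 0, -10, -0.1358, 0, 0, -10, -0.1358, 0, 0, -10, -0.1358, 0, 0, -10, -0.1358, 0, 0, -10, -0.1358, 0, 0, -10, -0.1358]' --grip 0.5

```text
time_s: 1.15
eef_pos: [0.2249, -0.529, 0.3313]
eef_rot: [-0.0, 0.635, 0.772, 0.0]
wrist_force: [0.3, -0.2, 0.2]
opening: 0.505
```

arm_command --plan '[21, 38, 0, 0, 21, 38, 0, 0, 21, 38, 0, 0, 21, 38, 0, 0, 21, 38, 0, 0, 21, 38, 0, 0, 21, 38, 0, 0, 21, 38, 0, 0, 21, 38, 30, 0, 21, 38, 30, 0, 0, 0, 20, 0, 0, 0, 0, 0, 0, 0, 0, 0]'

```text
time_s: 2.45
eef_pos: [0.5549, -0.2546, 0.2544]
eef_rot: [-0.0, 0.637, 0.771, -0.0]
wrist_force: [0.2, 0.5, -0.3]
opening: 0.499
```

```bash
cat >> h.py <<'E'
def state():
    o=ctrl.get_obs(); X=rot(o['eef_rot'])[:,0]
    print('t',round(o['time_s'],2),'p',o['eef_pos'].round(4),'phi',round(np.arctan2(X[1],X[0]),4),'F',o['wrist_force'].round(2),'op',round(o['opening'],3))
    return o
def delta(o,w):  # world target -> tool shift mm
    return ((np.array(w)-o['eef_pos'])@rot(o['eef_rot'])*1000).round(1)
E
python3 - <<'E'
from h import *
o=state(); d=snap('wrist','w1')
t=load('top0'); print('glue',onz(t,285,197,.15))
E
```

```text
t 2.45 p [ 0.5549 -0.2546  0.2544] phi 1.7598 F [ 0.18  0.55 -0.29] op 0.499
glue [0.74549745 0.05032684 0.15      ]
```

View pics/w1.png

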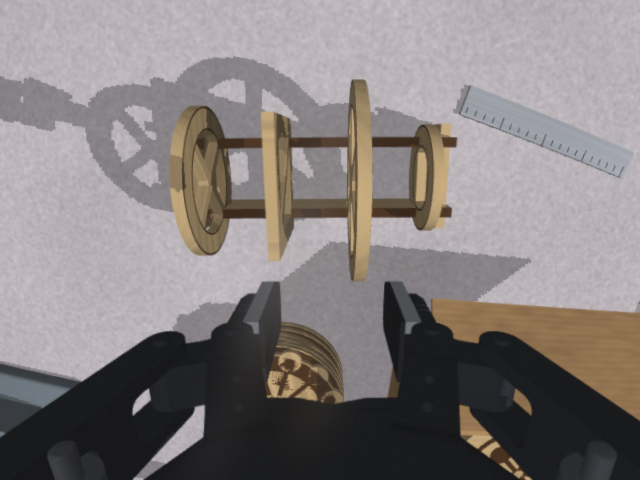

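The wrist view shows big's rim as a vertical band at u≈352–373 (middle v≈178, ends v 80/280). The mid rim is at u≈172–184, the square at 263–275 and small at 430–444. The layers line up with the tool.

```bash
python3 - <<'E'
from h import *
d=load('w1');o=d['obs']
X=np.array([-.187,.982,0]);Y=np.array([.982,.187,0])
for n,u,v,z in[('big',363,178,.171),('sq c',269,186,.128),('mid',178,178,.139),('small',438,176,.107)]:
    p=onz(d,u,v,z);print(n,p.round(4),'tool',delta(o,p)[:2])
# band widths & end points of big at mid height .091
for v in(80,280): p=onz(d,360,v,.091);print(p.round(4),delta(o,p))
b=np.array([.5544,-.2189,.171]);print(proj(d,[b-.0045*Y,b+.0045*Y]))
im=cv2.imread('pics/w1.png');c=cv2.resize(im[60:300,150:470],None,fx=2.5,fy=2.5,interpolation=cv2.INTER_CUBIC);cv2.imwrite('pics/w1c.png',c)
E
```

```text
big [ 0.5646 -0.2093  0.171 ] tool [42.7 18.1]
sq c [ 0.5028 -0.2318  0.128 ] tool [ 32.1 -46.8]
mid [ 0.44   -0.2362  0.139 ] tool [  39.6 -109.2]
small [ 0.6288 -0.2024  0.107 ] tool [37.3 82.6]
[ 0.5548 -0.1424  0.091 ] [110.2  21.2 163.5]
[ 0.5892 -0.3055  0.091 ] [-56.5  24.3 163.4]
[[336.23729044 190.2857603 ]
 [350.86296116 190.30783253]]
```

View pics/w1c.png

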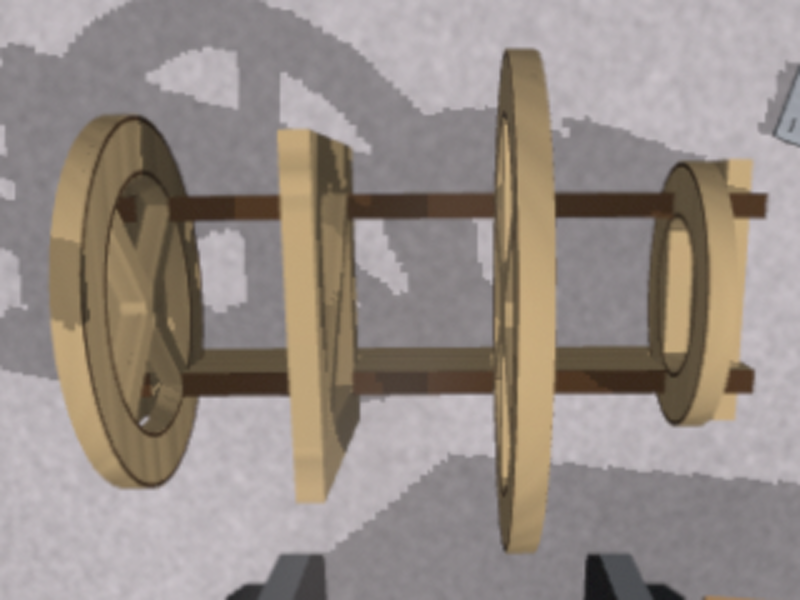

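```bash
python3 - <<'E'
from h import *
d=load('w1');o=d['obs']
K=np.array(d['camera_matrix']);cx=K[1,2];f=K[1,1]
print(K[0,0],cx)
def bis(v1,v2,u,z):
    a=(np.arctan((v1-cx)/f)+np.arctan((v2-cx)/f))/2
    p=onz(d,u,cx+f*np.tan(a),z); return p.round(4),delta(o,p)
print('big',bis(80,280,362,.091));print('mid',bis(105.5,254.5,178,.075));print('small',bis(125,230,438,.059))
print('sq',[delta(o,onz(d,269,v,.128)) for v in(112,260)])
print('rail',[delta(o,onz(d,320,v,.05)) for v in(138,146,205,213)])
E
```

```text
369.7699252938698 236.3321277249264
big (array([ 0.573 , -0.2215,  0.091 ]), array([ 29. ,  24.2, 163.4]))
mid (array([ 0.4153, -0.2518,  0.075 ]), array([  28.9, -136.4,  179.6]))
small (array([ 0.6439, -0.207 ,  0.059 ]), array([ 29.9,  96.6, 195.4]))
sq [array([ 84. , -44.7, 126.5]), array([-25. , -49.3, 126.5])]
rail [array([ 65.6, -11.5, 204.5]), array([ 58.4, -11.6, 204.5]), array([  3.5, -12. , 204.4]), array([ -4.3, -12.1, 204.4])]
```

arm_command --plan '[0, 9, 0, -0.01, 0, 9.5, 0, -0.01, 0, 0, 25, 0, 0, 0, 25, 0, 0, 0, 25, 0, 0, 0, 25, 0, 0, 0, 20, 0, 0, 0, 0, 0]'

```text
time_s: 3.3
eef_pos: [0.5721, -0.2501, 0.1316]
eef_rot: [-0.002, 0.63, 0.777, -0.0]
wrist_force: [0.2, -0.0, -0.3]
opening: 0.5
```

arm_command --plan '[0, 0, 0, 0, 0, 0, 0, 0, 0, 0, 0, 0, 0, 0, 0, 0, 0, 0, 0, 0, 0, 0, 0, 0]' --grip 0

```text
time_s: 3.9
eef_pos: [0.5744, -0.2518, 0.1363]
eef_rot: [0.002, 0.63, 0.777, 0.0]
wrist_force: [-0.3, -1.0, 6.6]
opening: 0.094
```

arm_command --plan '[0, 0, -10, 0, 0, 0, -20, 0, 0, 0, -30, 0, 0, 0, -30, 0, 0, 0, 0, 0]'

```text
time_s: 4.4
eef_pos: [0.5755, -0.2522, 0.2301]
eef_rot: [0.004, 0.629, 0.777, 0.0]
wrist_force: [0.5, -0.4, -0.5]
opening: 0.096
```

```bash
python3 - <<'E'
from h import *
o=state(); d=snap('wrist','w2')
E
```

```text
t 4.4 p [ 0.5755 -0.2522  0.2301] phi 1.78 F [ 0.54 -0.42 -0.49] op 0.096
```

View pics/w2.png

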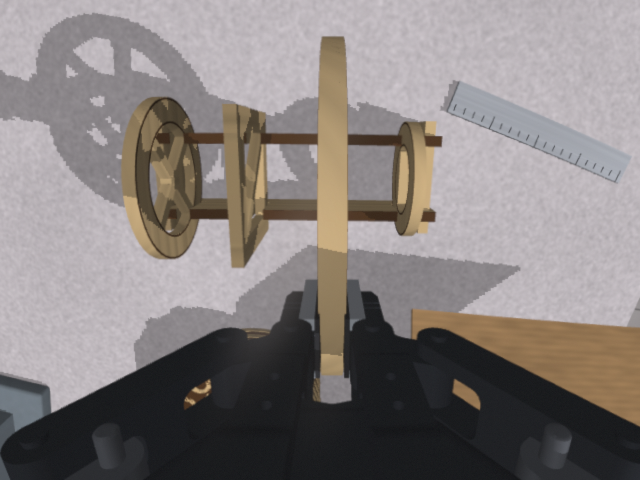

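Big is held: its rim band is between the pads at u≈332, and its edge runs up to v=38, clear of the rack. I'm carrying it to a point ahead of the hook tip.

arm_command --plan '[10, 5, -25, 0, 40, 20, -25, 0, 40, 20, 0, 0, 40, 20, 0, 0, 40, 20, 0, 0, 40, 20, 0, 0, 40, 20, 0, 0, 40, 20, 0, 0, 40, 14, 10, 0, 40, 0, 20, 0, 40, 0, 20, 0, 25, 0, 20, 0.007, 0, 0, 14, 0, 0, 0, 0, 0]'

```text
time_s: 5.85
eef_pos: [0.6357, 0.2066, 0.1854]
eef_rot: [-0.002, 0.632, 0.775, -0.003]
wrist_force: [-0.4, 0.2, -1.3]
opening: 0.096
```

```bash
python3 - <<'E'
from h import *
o=state(); d=snap('wrist','w3')
E
```

```text
t 5.85 p [0.6357 0.2066 0.1854] phi 1.7744 F [-0.36  0.21 -1.28] op 0.096
```

View pics/w3.png

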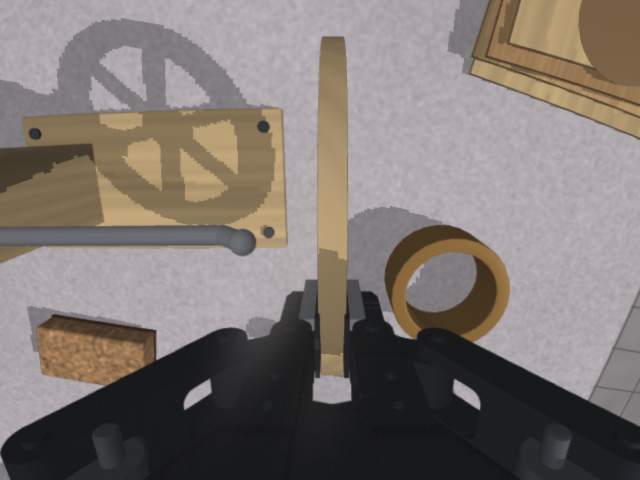

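Ball at (242,242), bar centreline at v≈236 over u 0–215, big's rim band at u≈332.

```bash
python3 - <<'E'
from h import *
d=load('w3');o=d['obs']
K=np.array(d['camera_matrix']);cx=K[1,2];f=K[1,1]
for u,v,z in[(242,242,.2),(205,235,.19),(20,236.5,.19)]:
    p=onz(d,u,v,z);print(p.round(4),delta(o,p))
for v2 in(372,376):
  a=(np.arctan((38-cx)/f)+np.arctan((v2-cx)/f))/2
  for dz in(.035,.04): print(delta(o,onz(d,332,cx+f*np.tan(a),o['eef_pos'][2]+dz-.08)))
# size check: distance from camera to centre by tangent half-angle
h=(np.arctan((374-cx)/f)-np.arctan((38-cx)/f))/2; print('dist',.08/np.sin(h)); 
Rc,e=pose(d); 
mid=(np.arctan((38-cx)/f)+np.arctan((374-cx)/f))/2
dirc=Rc@np.array([0,-np.sin(mid),-np.cos(mid)]); print('centre tool',delta(o,e+dirc*.08/np.sin(h)))
E
```

```text
[0.5966 0.2297 0.2   ] [ 30.5 -33.7 -14.3]
[0.5799 0.2261 0.19  ] [ 30.4 -50.7  -4.2]
[0.5024 0.2093 0.19  ] [  29.6 -130.    -3.6]
[30.3 -0.8 45. ]
[31.3 -0.8 40. ]
[29.4 -0.8 45. ]
[30.4 -0.8 40. ]
dist 0.19429781939618446
centre tool [29.4 -1.  47.3]
```

arm_command --plan '[0, 0, -6, 0, 0, 0, -6, 0, 0, 0, 0, 0]'

```text
time_s: 6.2
eef_pos: [0.6401, 0.2058, 0.2049]
eef_rot: [0.002, 0.633, 0.774, 0.002]
wrist_force: [0.5, -0.4, -0.4]
opening: 0.096
```

arm_command --plan '[0, 0, 8, 0, 0, -12, 0, 0, 0, -12, 0, 0, 0, -12, 0, 0, 0, -12, 0, 0, 0, -12, 0, 0, 0, 0, 0, 0]'

```text
time_s: 6.9
eef_pos: [0.5783, 0.1943, 0.1933]
eef_rot: [-0.0, 0.632, 0.775, -0.0]
wrist_force: [0.3, -0.9, 0.2]
opening: 0.095
```

arm_command --plan '[0, -15, 1, 0, 0, -20, 1, 0, 0, -20, 1, 0, 0, -20, 1, 0, 0, -20, 1, 0, 0, -13, 0, 0, 0, 0, 0, 0, 0, 0, 0, 0]'

```text
time_s: 7.7
eef_pos: [0.4747, 0.1729, 0.1892]
eef_rot: [0.0, 0.632, 0.775, 0.001]
wrist_force: [1.4, 0.7, -0.7]
opening: 0.092
```

arm_command --plan '[0, 0, 3, 0, 0, 0, 2, 0, 0, 0, 0, 0, 0, 0, 0, 0]'

```text
time_s: 8.1
eef_pos: [0.4738, 0.1729, 0.1836]
eef_rot: [-0.0, 0.632, 0.775, -0.0]
wrist_force: [0.1, -0.1, -1.4]
opening: 0.095
```

arm_command --plan '[0, 0, 1.5, 0, 0, 0, 0, 0, 0, 0, 0, 0]'

```text
time_s: 8.4
eef_pos: [0.4737, 0.1729, 0.1823]
eef_rot: [-0.0, 0.632, 0.775, -0.0]
wrist_force: [-0.6, 0.6, -1.0]
opening: 0.094
```

arm_command --plan '[0, 0, 1.5, 0, 0, 0, 0, 0, 0, 0, 0, 0]'

```text
time_s: 8.7
eef_pos: [0.4737, 0.1729, 0.1808]
eef_rot: [-0.0, 0.632, 0.775, -0.0]
wrist_force: [0.4, 0.1, -1.2]
opening: 0.094
```

arm_command --plan '[0, 0, 1.5, 0, 0, 0, 0, 0]'

```text
time_s: 8.9
eef_pos: [0.4736, 0.1728, 0.1791]
eef_rot: [-0.0, 0.632, 0.775, -0.0]
wrist_force: [0.2, -0.2, -0.7]
opening: 0.096
```

arm_command --plan '[0, 0, 1.5, 0, 0, 0, 0, 0]'

```text
time_s: 9.1
eef_pos: [0.4738, 0.1729, 0.1779]
eef_rot: [0.0, 0.632, 0.775, 0.0]
wrist_force: [-0.6, 1.1, -0.3]
opening: 0.098
```

arm_command --plan '[0, 0, 1, 0, 0, 0, 0, 0]'

```text
time_s: 9.3
eef_pos: [0.474, 0.1729, 0.1777]
eef_rot: [0.0, 0.632, 0.775, 0.0]
wrist_force: [-1.8, -0.3, 5.4]
opening: 0.089
```

arm_command --plan '[0, 0, 1, 0, 0, 0, 0, 0]'

```text
time_s: 9.5
eef_pos: [0.4741, 0.1729, 0.1774]
eef_rot: [0.0, 0.632, 0.775, 0.0]
wrist_force: [-4.0, -1.2, 10.6]
opening: 0.092
```

arm_command --plan '[0, 0, -1.7, 0, 0, 0, 0, 0]'

```text
time_s: 9.7
eef_pos: [0.474, 0.1729, 0.1778]
eef_rot: [0.0, 0.632, 0.775, 0.0]
wrist_force: [0.1, -0.1, 1.8]
opening: 0.091
```

arm_command --plan '[0, 0, 0, 0, 0, 0, 0, 0, 0, 0, 0, 0, 0, 0, 0, 0]' --grip 0.3

```text
time_s: 10.1
eef_pos: [0.4737, 0.1729, 0.1774]
eef_rot: [-0.0, 0.632, 0.775, -0.0]
wrist_force: [-0.5, 0.3, 0.4]
opening: 0.305
```

arm_command --plan '[0, 0, -5, 0, 0, 0, -15, 0, 0, 0, -25, 0, 0, 0, -40, 0, 0, 0, -40, 0, 0, 0, 0, 0]'

```text
time_s: 10.7
eef_pos: [0.4768, 0.1733, 0.3095]
eef_rot: [0.004, 0.632, 0.775, 0.004]
wrist_force: [2.0, -0.4, 0.8]
opening: 0.3
```

```bash
python3 - <<'E'
from h import *
o=state(); d=snap('wrist','w4'); snap('scene','s4')
s=cv2.imread('pics/s4.png');w=cv2.imread('pics/w4.png')
cv2.imwrite('pics/c4.png',np.hstack([cv2.resize(s[140:260,300:420],(400,400),interpolation=cv2.INTER_CUBIC),cv2.resize(w,(400,300))[:, :] if 0 else cv2.copyMakeBorder(cv2.resize(w,(400,300)),0,100,0,0,0)]))
# targets for mid from w1 : recompute
d=load('w1');oo=d['obs']
for u,v,z in[(178,180,.139),(438,178,.107)]:
    print(onz(d,u,v,z).round(4))
E
```

```text
t 10.7 p [0.4768 0.1733 0.3095] phi 1.7729 F [ 1.97 -0.36  0.8 ] op 0.3
[ 0.4402 -0.2376  0.139 ]
[ 0.6292 -0.2039  0.107 ]
```

View pics/c4.png

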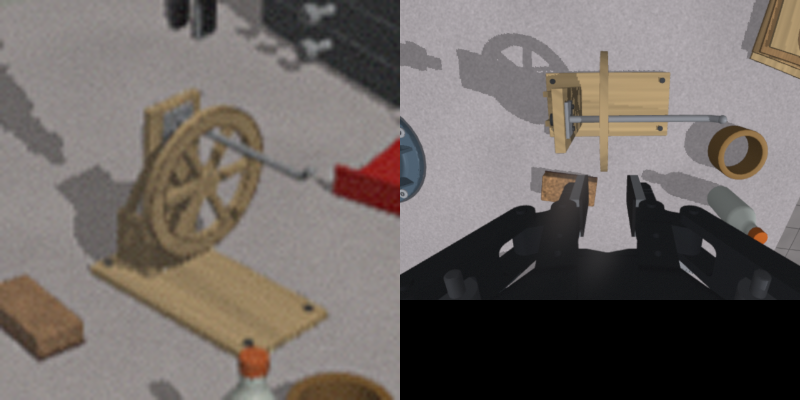

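Big hangs on the arm near the post, edge-on and square to the bar, and the gripper is clear. Next is mid.

arm_command --plan '[-20, -5, 0, 0, -40, -11, 0, 0, -40, -11, 0, 0, -40, -11, 0, 0, -40, -11, 0, 0, -40, -11, 0, 0, -40, -11, 0, 0, -40, -11, 0, 0, -40, -11, 0, 0, -40, -11, 20, 0, -40, -11, 30, 0, -10, -1, 30, -0.005, 0, 0, 0, 0, 0, 0, 0, 0]' --grip 0.5

```text
time_s: 12.2
eef_pos: [0.4456, -0.2698, 0.222]
eef_rot: [-0.002, 0.63, 0.776, 0.0]
wrist_force: [0.3, 0.7, 0.3]
opening: 0.499
```

```bash
python3 - <<'E'
from h import *
o=state(); d=snap('wrist','w5'); print(delta(o,[.447,-.272,.105]))
cv2.imwrite('pics/w5c.png',cv2.resize(cv2.imread('pics/w5.png')[60:330,180:460],None,fx=2,fy=2,interpolation=cv2.INTER_CUBIC))
E
```

```text
t 12.2 p [ 0.4456 -0.2698  0.222 ] phi 1.7772 F [0.32 0.7  0.34] op 0.499
[ -2.8   1.1 117. ]
```

View pics/w5c.png

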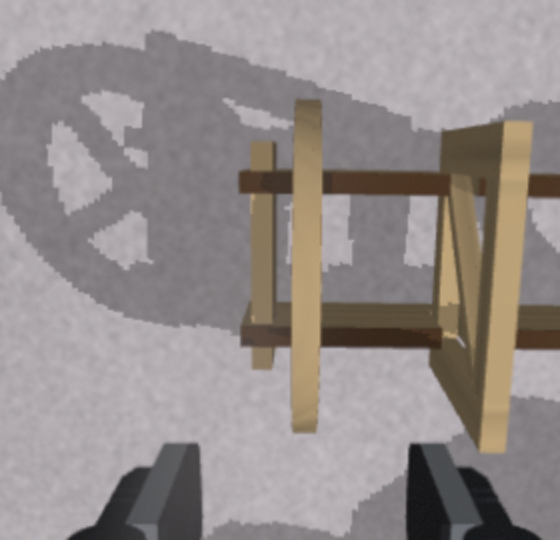

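```bash
cat >> h.py <<'E'
def centre(d,v1,v2,u,Rr):
    K=np.array(d['camera_matrix']);f=K[1,1];c=K[1,2]
    a,b=np.arctan((v1-c)/f),np.arctan((v2-c)/f);L=Rr/np.sin((b-a)/2);m=(a+b)/2
    Rc,e=pose(d);return delta(d['obs'],e+Rc@np.array([0,-np.sin(m),-np.cos(m)])*L)
E
python3 - <<'E'
from h import *
d=load('w5');print('centre',centre(d,110,276,333.7,.064)); print(delta(d['obs'],onz(d,333.7,192,.139)))
E
```

```text
centre [ 21.8  -0.9 149.1]
[34.1  0.3 83.1]
```

Mid's band is at u≈334, v 110–276, centred between the fingers. I'll shift x by −2.5 mm and go down.

arm_command --plan '[-2.5, 0.5, 10, 0, 0, 0, 25, 0, 0, 0, 25, 0, 0, 0, 25, 0, 0, 0, 20, 0, 0, 0, 0, 0, 0, 0, 0, 0]'

```text
time_s: 12.95
eef_pos: [0.4481, -0.2728, 0.1191]
eef_rot: [0.0, 0.63, 0.777, -0.0]
wrist_force: [0.3, -0.3, 0.1]
opening: 0.497
```

arm_command --plan '[0, 0, 13, 0, 0, 0, 0, 0]'

```text
time_s: 13.15
eef_pos: [0.4473, -0.2727, 0.1048]
eef_rot: [-0.0, 0.63, 0.776, 0.0]
wrist_force: [-0.3, 0.4, -0.3]
opening: 0.499
```

arm_command --plan '[0, 0, 0, 0, 0, 0, 0, 0, 0, 0, 0, 0, 0, 0, 0, 0, 0, 0, 0, 0, 0, 0, 0, 0]' --grip 0

```text
time_s: 13.75
eef_pos: [0.4477, -0.2733, 0.1056]
eef_rot: [0.0, 0.63, 0.776, -0.0]
wrist_force: [0.1, -0.4, 3.2]
opening: 0.095
```

arm_command --plan '[0, 0, -10, 0, 0, 0, -20, 0, 0, 0, -30, 0, 0, 0, -40, 0, 0, 0, -40, 0, 0, 0, 0, 0, 0, 0, 0, 0]'

```text
time_s: 14.45
eef_pos: [0.4478, -0.2734, 0.2467]
eef_rot: [0.001, 0.63, 0.776, -0.0]
wrist_force: [0.3, -0.5, -1.6]
opening: 0.094
```

```bash
python3 - <<'E'
from h import *
o=state(); d=snap('wrist','w6')
im=cv2.imread('pics/w6.png')
for v in range(20,400,4): 
    pass
col=im[:,326:340].mean(1); 
for v in range(20,400,6): print(v,col[v].astype(int).tolist(),end=' ')
E
```

```text
t 14.45 p [ 0.4478 -0.2734  0.2467] phi 1.7778 F [ 0.34 -0.49 -1.63] op 0.094
20 [178, 173, 179] 26 [180, 176, 182] 32 [178, 173, 179] 38 [178, 174, 180] 44 [174, 170, 176] 50 [180, 176, 182] 56 [178, 174, 180] 62 [175, 171, 177] 68 [179, 175, 181] 74 [175, 170, 176] 80 [77, 94, 106] 86 [75, 99, 114] 92 [80, 106, 122] 98 [82, 108, 125] 104 [88, 117, 135] 110 [92, 122, 141] 116 [97, 128, 148] 122 [100, 134, 155] 128 [101, 135, 157] 134 [103, 137, 159] 140 [105, 141, 163] 146 [107, 143, 166] 152 [108, 144, 168] 158 [109, 146, 169] 164 [111, 147, 171] 170 [112, 149, 173] 176 [113, 151, 175] 182 [114, 152, 177] 188 [114, 153, 178] 194 [116, 154, 179] 200 [116, 155, 180] 206 [117, 156, 182] 212 [117, 157, 182] 218 [118, 158, 183] 224 [118, 158, 183] 230 [118, 159, 184] 236 [118, 159, 184] 242 [118, 158, 184] 248 [113, 151, 174] 254 [90, 118, 137] 260 [89, 118, 137] 266 [88, 117, 136] 272 [88, 117, 135] 278 [87, 116, 135] 284 [86, 115, 133] 290 [86, 115, 133] 296 [85, 114, 132] 302 [85, 113, 131] 308 [84, 112, 130] 314 [84, 112, 129] 320 [84, 111, 128] 326 [83, 110, 128] 332 [82, 109, 125] 338 [80, 106, 123] 344 [79, 105, 122] 350 [86, 115, 134] 356 [103, 139, 161] 362 [86, 115, 134] 368 [72, 96, 112] 374 [106, 145, 173] 380 [50, 72, 94] 386 [84, 116, 142] 392 [37, 54, 76] 398 [92, 127, 153]
```

Mid is held. The opening reads 0.094, and the rim band runs up to v≈78. I'm carrying it round to ahead of the tip.

arm_command --plan '[15, 15, 0, 0, 34, 32, 0, 0, 34, 32, 0, 0, 34, 32, 0, 0, 34, 32, 0, 0, 34, 32, 0, 0, 34, 32, 0, 0, 34, 32, 0, 0, 34, 32, 0, 0, 25, 16, 0, 0, 43, 0, 0, 0, 43, 0, 10, 0, 27, 0, 15, 0.004, 10, 0, 15, 0, 0, 0, 0, 0, 0, 0, 0, 0]'

```text
time_s: 16.1
eef_pos: [0.6386, 0.2104, 0.2038]
eef_rot: [-0.001, 0.632, 0.775, -0.001]
wrist_force: [-0.1, -0.1, -0.6]
opening: 0.095
```

```bash
python3 - <<'E'
from h import *
o=state(); d=snap('wrist','w7')
E
```

```text
t 16.1 p [0.6386 0.2104 0.2038] phi 1.7733 F [-0.06 -0.12 -0.56] op 0.095
```

View pics/w7.png

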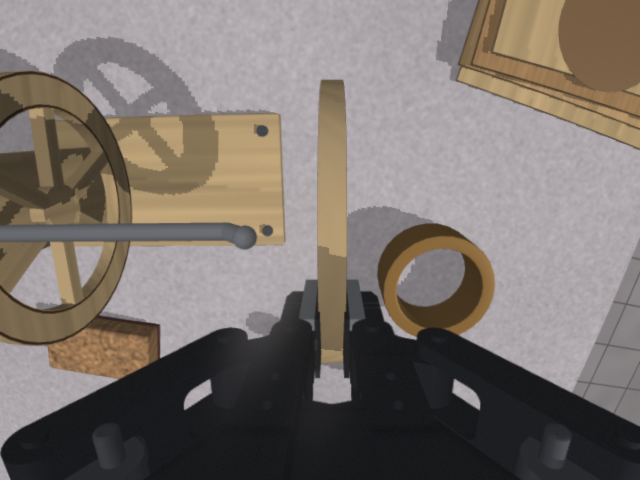

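Ball at (245,238), bar centreline v≈232. Mid's edge is at u≈332, v 80 to ~363. Big still hangs at left.

```bash
python3 - <<'E'
from h import *
d=load('w7');o=d['obs']
for u,v,z in[(245,238,.2),(205,232,.19),(20,234,.19)]: print(delta(o,onz(d,u,v,z)),onz(d,u,v,z).round(4))
for v in(361,365): print(centre(d,80,v,332,.064))
E
```

```text
[ 26.9 -36.9   3.9] [0.597  0.2293 0.2   ]
[ 26.8 -57.1  14. ] [0.5772 0.2252 0.19  ]
[  25.9 -146.2   14.2] [0.4901 0.2064 0.19  ]
[26.7 -1.  32.6]
[26.4 -1.  30.2]
```

arm_command --plan '[0, 0, 6, 0, 0, -8, 0, 0, 0, -12, 0, 0, 0, -12, 0, 0, 0, -10, 2, 0, 0, -10, 3, 0, 0, -10, 1, 0, 0, 0, 0, 0]'

```text
time_s: 16.95
eef_pos: [0.5768, 0.1989, 0.1929]
eef_rot: [-0.0, 0.632, 0.775, -0.0]
wrist_force: [-0.6, 0.3, -0.4]
opening: 0.093
```

arm_command --plan '[0, -16, 0, 0, 0, -16, 0, 0, 0, -16, 0, 0, 0, -16, 0, 0, 0, 0, 4, 0, 0, 0, 0, 0, 0, 0, 0, 0]'

```text
time_s: 17.65
eef_pos: [0.5163, 0.1863, 0.1893]
eef_rot: [0.0, 0.632, 0.775, 0.0]
wrist_force: [0.1, 0.3, -0.5]
opening: 0.093
```

arm_command --plan '[0, 0, 2, 0, 0, 0, 0, 0, 0, 0, 0, 0]'

```text
time_s: 17.95
eef_pos: [0.5157, 0.1862, 0.187]
eef_rot: [-0.0, 0.632, 0.775, -0.0]
wrist_force: [-0.3, -0.7, -0.2]
opening: 0.093
```

arm_command --plan '[0, 0, 3, 0, 0, 0, 0, 0, 0, 0, 0, 0]'

```text
time_s: 18.25
eef_pos: [0.5154, 0.1862, 0.184]
eef_rot: [-0.0, 0.632, 0.775, -0.0]
wrist_force: [-0.8, -0.8, -0.6]
opening: 0.096
```

arm_command --plan '[0, 0, 1.5, 0, 0, 0, 0, 0]'

```text
time_s: 18.45
eef_pos: [0.5154, 0.1862, 0.1826]
eef_rot: [-0.0, 0.632, 0.775, -0.0]
wrist_force: [0.2, 0.3, -0.4]
opening: 0.094
```

arm_command --plan '[0, 0, 1.5, 0, 0, 0, 0, 0]'

```text
time_s: 18.65
eef_pos: [0.5154, 0.1862, 0.181]
eef_rot: [-0.0, 0.632, 0.775, -0.0]
wrist_force: [-0.1, -0.7, -1.1]
opening: 0.092
```

arm_command --plan '[0, 0, 1, 0, 0, 0, 0, 0]'

```text
time_s: 18.85
eef_pos: [0.5155, 0.1863, 0.1801]
eef_rot: [-0.0, 0.632, 0.775, -0.0]
wrist_force: [-0.0, 0.6, -0.7]
opening: 0.096
```

arm_command --plan '[0, 0, 1, 0, 0, 0, 0, 0]'

```text
time_s: 19.05
eef_pos: [0.5156, 0.1863, 0.1798]
eef_rot: [0.0, 0.632, 0.775, 0.0]
wrist_force: [-0.9, -0.7, 3.5]
opening: 0.091
```

arm_command --plan '[0, 0, 1, 0, 0, 0, 0, 0]'

```text
time_s: 19.25
eef_pos: [0.5157, 0.1863, 0.1796]
eef_rot: [0.0, 0.632, 0.775, 0.0]
wrist_force: [-4.3, -0.9, 9.7]
opening: 0.092
```

arm_command --plan '[0, 0, -1.7, 0, 0, 0, 0, 0]'

```text
time_s: 19.45
eef_pos: [0.5157, 0.1863, 0.1801]
eef_rot: [0.0, 0.632, 0.775, 0.0]
wrist_force: [0.1, -0.1, -0.3]
opening: 0.095
```

arm_command --plan '[0, 0, 0, 0, 0, 0, 0, 0, 0, 0, 0, 0, 0, 0, 0, 0]' --grip 0.3

```text
time_s: 19.85
eef_pos: [0.5155, 0.1862, 0.1798]
eef_rot: [-0.0, 0.632, 0.775, -0.0]
wrist_force: [0.6, -0.0, -1.3]
opening: 0.303
```

arm_command --plan '[0, 0, -5, 0, 0, 0, -15, 0, 0, 0, -25, 0, 0, 0, -40, 0, 0, 0, -40, 0, 0, 0, 0, 0, 0, 0, 0, 0]'

```text
time_s: 20.55
eef_pos: [0.5163, 0.1864, 0.3074]
eef_rot: [0.001, 0.632, 0.775, 0.002]
wrist_force: [-0.3, -0.1, -0.7]
opening: 0.303
```

```bash
python3 - <<'E'
from h import *
o=state(); d=snap('wrist','w8'); snap('scene','s8')
T=load('top0');W=load('w1');W2=load('w2')
def tri(a,b):
    (e1,r1),(e2,r2)=a,b
    A=np.c_[r1,-r2];s=np.linalg.lstsq(A,e2-e1,rcond=None)[0]
    p,q=e1+r1*s[0],e2+r2*s[1];return ((p+q)/2).round(4),np.linalg.norm(p-q).round(4)
print('flap',tri(ray(T,386,226),ray(W,432,300)),tri(ray(T,386,226),ray(W2,411,310)))
print('small grip from here',delta(o,[.6365,-.2317,.22]))
E
```

```text
t 20.55 p [0.5163 0.1864 0.3074] phi 1.7739 F [-0.34 -0.09 -0.68] op 0.303
flap (array([ 0.6581, -0.3098,  0.0948]), np.float64(0.0042)) (array([ 0.6579, -0.3098,  0.0937]), np.float64(0.0047))
small grip from here [-433.7   33.    87.6]
```

arm_command --plan '[-20, 2, 0, 0, -40, 3, 0, 0, -40, 3, 0, 0, -40, 3, 0, 0, -40, 3, 0, 0, -40, 3, 0, 0, -40, 3, 0, 0, -40, 3, 0, 0, -40, 3, 0, 0, -40, 3, 20, 0, -40, 3, 30, 0, -14, 1, 30, -0.004, 0, 0, 7, 0, 0, 0, 0, 0, 0, 0, 0, 0]' --grip 0.5

```text
time_s: 22.15
eef_pos: [0.6356, -0.231, 0.2189]
eef_rot: [0.0, 0.63, 0.777, 0.0]
wrist_force: [0.3, -0.1, 0.3]
opening: 0.501
```

```bash
python3 - <<'E'
from h import *
o=state(); d=snap('wrist','w9')
def wood(fn):
    h=cv2.cvtColor(cv2.imread('pics/'+fn+'.png'),cv2.COLOR_BGR2HSV); return ((h[...,1]>60)&(h[...,0]>8)&(h[...,0]<28)).astype(np.uint8)
m=wood('w9')
for v in range(60,300,8):
    r=m[v,230:430];e=np.flatnonzero(np.diff(np.r_[0,r,0]));print(v,(e+230).reshape(-1,2).tolist())
# mid hanging check
w=load('w8');m=wood('w8');c,s=np.cos(.2018),np.sin(.2018);ex=np.array([c,s,0]);ey=np.array([-s,c,0]);O=np.array([.424,.1932,0])
for n,x,zc,Rr in(('big',.0458,.134,.08),('mid',.0886,.150,.064)):
    print(n,[(p.round().astype(int).tolist(),int(m[int(p[1]),int(p[0])])) for p in proj(w,[O+x*ex+ey*Rr*np.sin(t)*.95+np.array([0,0,zc+.95*Rr*np.cos(t)]) for t in(-1.2,-.6,.6,1.2)])])
E
```

```text
t 22.15 p [ 0.6356 -0.231   0.2189] phi 1.7788 F [ 0.26 -0.08  0.26] op 0.501
60 []
68 []
76 []
84 []
92 []
100 []
108 []
116 []
124 []
132 [[352, 363]]
140 [[329, 341], [350, 363]]
148 [[230, 369]]
156 [[230, 247], [263, 264], [271, 277], [278, 327], [328, 368]]
164 [[328, 341], [350, 362]]
172 [[328, 341], [350, 362]]
180 [[328, 341], [349, 362]]
188 [[328, 341], [349, 362]]
196 [[328, 341], [349, 361]]
204 [[328, 341], [349, 361]]
212 [[230, 296], [300, 301], [302, 303], [305, 306], [308, 309], [310, 314], [323, 324], [326, 341], [348, 361]]
220 [[230, 364]]
228 [[230, 255], [265, 298], [299, 305], [306, 309], [310, 326], [328, 366]]
236 [[328, 340], [349, 360]]
244 [[328, 339], [350, 360]]
252 []
260 []
268 []
276 []
284 []
292 []
big [([280, 276], 1), ([273, 258], 1), ([268, 135], 1), ([274, 97], 1)]
mid [([331, 264], 1), ([332, 248], 1), ([332, 148], 1), ([332, 116], 1)]
```

```bash
python3 - <<'E'
from h import *
d=load('w9');print(centre(d,136,248,334.5,.048),delta(d['obs'],onz(d,334.5,192,.107)))
E
```

```text
[ 19.   -0.9 178.2] [ 29.8   1.  111.9]
```

arm_command --plan '[0, 0.5, 20, 0, 0, 0, 30, 0, 0, 0, 30, 0, 0, 0, 30, 0, 0, 0, 20, 0, 0, 0, 0, 0, 0, 0, 0, 0]'

```text
time_s: 22.9
eef_pos: [0.6369, -0.2317, 0.09]
eef_rot: [0.001, 0.63, 0.777, 0.0]
wrist_force: [0.2, -0.2, -0.1]
opening: 0.496
```

arm_command --plan '[0, 0, 16, 0, 0, 0, 0, 0, 0, 0, 0, 0]'

```text
time_s: 23.2
eef_pos: [0.6358, -0.2319, 0.0721]
eef_rot: [-0.0, 0.63, 0.776, -0.0]
wrist_force: [0.1, -0.1, -0.1]
opening: 0.504
```

arm_command --plan '[0, 0, 0, 0, 0, 0, 0, 0, 0, 0, 0, 0, 0, 0, 0, 0, 0, 0, 0, 0, 0, 0, 0, 0]' --grip 0

```text
time_s: 23.8
eef_pos: [0.636, -0.2322, 0.0724]
eef_rot: [0.0, 0.63, 0.776, 0.0]
wrist_force: [-0.2, -0.9, 2.4]
opening: 0.092
```

arm_command --plan '[0, 0, -10, 0, 0, 0, -20, 0, 0, 0, -30, 0, 0, 0, -40, 0, 0, 0, -40, 0, 0, 0, -20, 0, 0, 0, 0, 0, 0, 0, 0, 0]'

```text
time_s: 24.6
eef_pos: [0.6356, -0.2319, 0.232]
eef_rot: [0.0, 0.63, 0.776, -0.0]
wrist_force: [0.2, 0.0, -0.3]
opening: 0.088
```

arm_command --plan '[16, 11, 0, 0, 40, 14, 0, 0, 40, 14, 0, 0, 40, 14, 0, 0, 40, 14, 0, 0, 40, 14, 0, 0, 40, 14, 0, 0, 40, 0, 0, 0, 40, 0, 0, 0, 40, 0, 5, 0, 40, 0, 10, 0, 20, 0, 5, 0.004, 0, 0, 0, 0, 0, 0, 0, 0, 0, 0, 0, 0]'

```text
time_s: 26.1
eef_pos: [0.6392, 0.2136, 0.2114]
eef_rot: [-0.0, 0.632, 0.775, -0.0]
wrist_force: [1.0, 0.2, 0.9]
opening: 0.088
```

```bash
python3 - <<'E'
from h import *
o=state(); d=snap('wrist','w10'); snap('scene','s10')
im=cv2.imread('pics/w10.png');h=cv2.cvtColor(im,cv2.COLOR_BGR2HSV);m=((h[...,1]>60)&(h[...,0]>8)&(h[...,0]<28))
print('band v',np.flatnonzero(m[:,328:336].mean(1)>.8)[[0,-1]])
r=np.flatnonzero(m[200,300:370])+300;print('u',r[[0,-1]])
# predicted ball pixel
print('ball pred',proj(d,[.5968,.2295,.2]))
cv2.imwrite('pics/w10c.png',cv2.resize(im[150:400,180:400],None,fx=2.4,fy=2.4,interpolation=cv2.INTER_CUBIC))
# dark ball detection
g=h[...,1]; x,y=proj(d,[.5968,.2295,.2])[0].astype(int)
P=im[y-20:y+20,x-25:x+20].mean(2).astype(int);print(x-25,y-20);print('\n'.join(' '.join(f'{a:3d}' for a in r[::3]) for r in P[::3]))
E
```

```text
t 26.1 p [0.6392 0.2136 0.2114] phi 1.7732 F [1.01 0.25 0.86] op 0.088
band v [128 349]
u [319 346]
ball pred [[246.16781233 239.49005027]]
221 219
158 158 158 157 158 158 157 157 156 156 156 156 155 155 155
158 158 158 157 158 157 158 157 157 158 157 157 157 158 158
103 103 102 102 134 153 156 156 157 156 156 156 156 150 122
 98  98  93  89  86  81  86 120 104 101 151 160 160 119  94
110 105 101  99  95  93  91  95  95  88  79 117 167 124  76
112 105 105 105 103  95 104 106 102  96  87  74 148 146  89
110 104 103 105 104 103 110 112 109 101  92  79 100 151 150
 95  95  95  99 101 104 110 114 113 102  93  80 102 146 146
144 144 145 128  96 101 109 111 109 102  93  79 129 150 148
151 153 153 153 149 135 103 105 101  95  85  90 152 153 153
174 175 175 175 173 173 161 108  91  87 120 176 177 182 178
175 172 170 172 171 181 178 179 179 175 167 178 177 174 170
175 175 173 178 177 177 179 183 181 181 175 175 176 179 177
172 174 174 174 173 175 178 174 178 179 177 176 178 181 184
```

Small is held. The ball is at about (246,239) as predicted, and small's band is at u 319–346. The small layer's window is tight (about 19 of 20 mm) over the upturned tip. So I'll touch the ball to calibrate the height and slide in level just above it.

arm_command --plan '[2, 0, 7, 0, 0, 0, 7, 0, 0, 0, 0, 0, 0, -9, 0, 0, 0, -9, 0, 0, 0, -9, 0, 0, 0, -9.5, 0, 0, 0, 0, 0, 0, 0, 0, 0, 0]'

```text
time_s: 27.1
eef_pos: [0.603, 0.2088, 0.1985]
eef_rot: [0.0, 0.632, 0.775, 0.0]
wrist_force: [-1.2, 0.2, -0.1]
opening: 0.095
```

arm_command --plan '[0, 0, 3, 0, 0, 0, 0, 0, 0, 0, 0, 0]'

```text
time_s: 27.4
eef_pos: [0.6031, 0.2088, 0.1946]
eef_rot: [-0.0, 0.632, 0.775, -0.0]
wrist_force: [0.2, 1.1, -0.6]
opening: 0.097
```

arm_command --plan '[0, 0, 1, 0, 0, 0, 0, 0]'

```text
time_s: 27.6
eef_pos: [0.603, 0.2088, 0.1937]
eef_rot: [-0.0, 0.632, 0.775, -0.0]
wrist_force: [0.4, -0.2, 0.0]
opening: 0.092
```

arm_command --plan '[0, -1, 1, 0, 0, 0, 0, 0]'

```text
time_s: 27.8
eef_pos: [0.602, 0.2086, 0.1929]
eef_rot: [-0.0, 0.632, 0.775, 0.0]
wrist_force: [-0.1, 0.6, -0.8]
opening: 0.095
```

arm_command --plan '[0, 0, 1, 0, 0, 0, 0, 0]'

```text
time_s: 28.0
eef_pos: [0.6021, 0.2086, 0.1926]
eef_rot: [0.0, 0.632, 0.775, 0.0]
wrist_force: [-2.0, 0.5, 3.3]
opening: 0.091
```

arm_command --plan '[0, 0, 1, 0, 0, 0, 0, 0]'

```text
time_s: 28.2
eef_pos: [0.6023, 0.2087, 0.1924]
eef_rot: [0.0, 0.632, 0.775, 0.0]
wrist_force: [-3.6, -2.0, 7.8]
opening: 0.092
```

arm_command --plan '[0, 0, 1, 0, 0, 0, 0, 0]'

```text
time_s: 28.4
eef_pos: [0.6023, 0.2087, 0.1922]
eef_rot: [0.0, 0.632, 0.775, 0.0]
wrist_force: [-4.8, -1.3, 12.3]
opening: 0.092
```

arm_command --plan '[0, 0, -3, 0, 0, 0, 0, 0, 0, 0, 0, 0]'

```text
time_s: 28.7
eef_pos: [0.6021, 0.2086, 0.1927]
eef_rot: [0.0, 0.632, 0.775, 0.0]
wrist_force: [0.5, 0.6, 2.4]
opening: 0.091
```

arm_command --plan '[0, 0, -1, 0, 0, 0, 0, 0, 0, -2, 0, 0, 0, -2, 0, 0, 0, 0, 0, 0]'

```text
time_s: 29.2
eef_pos: [0.5977, 0.2078, 0.1938]
eef_rot: [-0.0, 0.632, 0.775, -0.0]
wrist_force: [-0.3, -0.3, -0.6]
opening: 0.094
```

arm_command --plan '[0, -2, 0, 0, 0, -2, 0, 0, 0, 0, 0, 0]'

```text
time_s: 29.5
eef_pos: [0.5939, 0.207, 0.194]
eef_rot: [-0.0, 0.632, 0.775, -0.0]
wrist_force: [-0.6, -0.1, -0.3]
opening: 0.091
```

arm_command --plan '[0, -2, 0, 0, 0, -2, 0, 0, 0, 0, 0, 0]'

```text
time_s: 29.8
eef_pos: [0.59, 0.2062, 0.194]
eef_rot: [-0.0, 0.632, 0.775, -0.0]
wrist_force: [-0.3, -0.6, -0.6]
opening: 0.09
```

arm_command --plan '[0, -2, 1, 0, 0, -3, 1, 0, 0, 0, 0, 0]'

```text
time_s: 30.1
eef_pos: [0.5849, 0.2051, 0.1917]
eef_rot: [-0.0, 0.632, 0.775, -0.0]
wrist_force: [-0.8, 0.9, -1.6]
opening: 0.094
```

arm_command --plan '[0, 0, 3, 0, 0, -8, 0, 0, 0, -8, 0, 0, 0, -8, 0, 0, 0, -8, 0, 0, 0, 0, 0, 0, 0, 0, 0, 0]'

```text
time_s: 30.8
eef_pos: [0.5541, 0.1987, 0.1894]
eef_rot: [0.0, 0.632, 0.775, 0.0]
wrist_force: [-0.1, -0.3, -0.0]
opening: 0.093
```

arm_command --plan '[0, 0, 3, 0, 0, 0, 0, 0, 0, 0, 0, 0]'

```text
time_s: 31.1
eef_pos: [0.5541, 0.1987, 0.1857]
eef_rot: [-0.0, 0.632, 0.775, -0.0]
wrist_force: [0.3, 0.0, -1.0]
opening: 0.089
```

arm_command --plan '[0, 0, 1.5, 0, 0, 0, 0, 0]'

```text
time_s: 31.3
eef_pos: [0.554, 0.1987, 0.1842]
eef_rot: [-0.0, 0.632, 0.775, -0.0]
wrist_force: [-0.3, -0.2, -1.1]
opening: 0.093
```

arm_command --plan '[0, 0, 1, 0, 0, 0, 0, 0]'

```text
time_s: 31.5
eef_pos: [0.554, 0.1987, 0.1833]
eef_rot: [-0.0, 0.632, 0.775, -0.0]
wrist_force: [-0.3, 0.0, -0.7]
opening: 0.094
```

Expected contact is at TCP z ≈ 0.1817.

arm_command --plan '[0, 0, 1, 0, 0, 0, 0, 0]'

```text
time_s: 31.7
eef_pos: [0.554, 0.1987, 0.1823]
eef_rot: [-0.0, 0.632, 0.775, -0.0]
wrist_force: [0.2, 0.4, 0.1]
opening: 0.098
```

arm_command --plan '[0, 0, 1, 0, 0, 0, 0, 0]'

```text
time_s: 31.9
eef_pos: [0.5542, 0.1988, 0.1819]
eef_rot: [0.0, 0.632, 0.775, 0.0]
wrist_force: [-0.8, 0.2, 1.4]
opening: 0.091
```

arm_command --plan '[0, 0, 0.7, 0, 0, 0, 0, 0]'

```text
time_s: 32.1
eef_pos: [0.5543, 0.1988, 0.1817]
eef_rot: [0.0, 0.632, 0.775, 0.0]
wrist_force: [-1.9, -0.7, 5.5]
opening: 0.092
```

arm_command --plan '[0, 0, -1, 0, 0, 0, 0, 0]'

```text
time_s: 32.3
eef_pos: [0.5542, 0.1988, 0.1819]
eef_rot: [0.0, 0.632, 0.775, 0.0]
wrist_force: [-1.0, -0.3, 2.5]
opening: 0.094
```

arm_command --plan '[0, 0, 0, 0, 0, 0, 0, 0, 0, 0, 0, 0, 0, 0, 0, 0]' --grip 0.3

```text
time_s: 32.7
eef_pos: [0.554, 0.1987, 0.1816]
eef_rot: [-0.0, 0.632, 0.775, -0.0]
wrist_force: [-0.3, -0.5, 1.2]
opening: 0.299
```

arm_command --plan '[0, 0, -5, 0, 0, 0, -15, 0, 0, 0, -25, 0, 0, 0, -40, 0, 0, 0, -40, 0, 0, 0, -40, 0, 0, 0, 0, 0, 0, 0, 0, 0, 0, 0, 0, 0, 0, 0, 0, 0]'

```text
time_s: 33.7
eef_pos: [0.5534, 0.1986, 0.3452]
eef_rot: [-0.001, 0.632, 0.775, -0.001]
wrist_force: [0.5, 0.3, 0.0]
opening: 0.298
```

```bash
python3 - <<'E'
from h import *
o=state(); snap('wrist','w11'); snap('scene','s11'); snap('top','t11')
s=cv2.imread('pics/s11.png');w=cv2.imread('pics/w11.png')
R2=lambda i,sz:cv2.resize(i,sz,interpolation=cv2.INTER_CUBIC)
L=np.vstack([R2(s[145:245,310:420],(385,350)),R2(s[205:305,205:315],(385,245))[:245]])
cv2.imwrite('pics/c11.png',np.hstack([L,cv2.copyMakeBorder(R2(w[40:340,60:480],(413,295)),0,300,0,0,0)]))
E
```

```text
t 33.7 p [0.5534 0.1986 0.3452] phi 1.7737 F [0.51 0.35 0.04] op 0.298
```

View pics/c11.png

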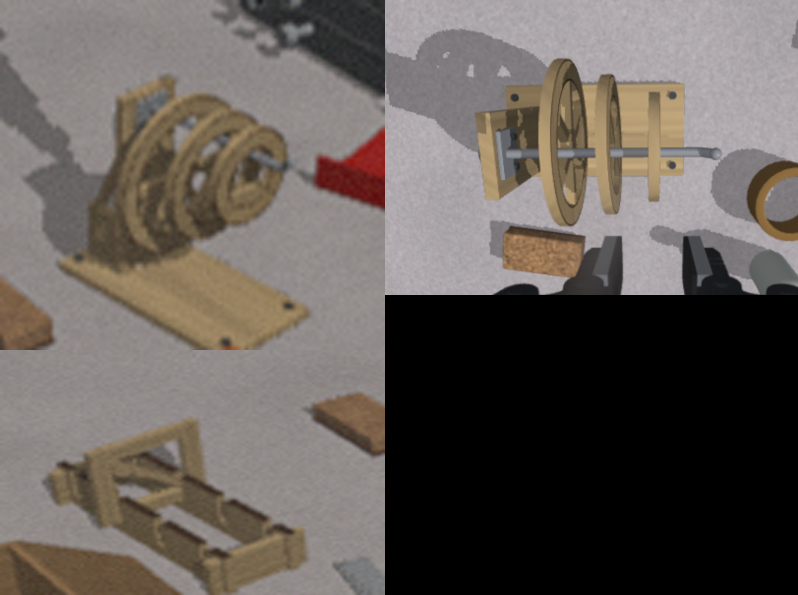

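```bash
python3 - <<'E'
from h import *
w=load('w11');im=cv2.imread('pics/w11.png');h=cv2.cvtColor(im,cv2.COLOR_BGR2HSV)
# bar row in full image
v=int(40+153*300/295);print(v)
for r in(v-5,v,v+4): print(r,[int(a) for a in h[r,280:420:4,1]])
c,s=np.cos(.2018),np.sin(.2018);ex=np.array([c,s,0]);ey=np.array([-s,c,0]);O=np.array([.424,.1932,0])
for n,x,zt in(('b',.0458,.214),('m',.0886,.214),('s',.1275,.214)):print(n,proj(w,[O+x*ex+np.array([0,0,zt]),O+x*ex+np.array([0,0,.194])]).round(0))
a=h[:, :,1]>60
a&=(h[...,0]>8)&(h[...,0]<28)
u=int(proj(w,O+.1275*ex+[0,0,.214])[0,0]);col=a[:,u-2:u+3].mean(1)>.5;e=np.flatnonzero(np.diff(np.r_[0,col.astype(int),0]));print(u,e.reshape(-1,2).tolist())
for zc in(.16,.165,.17):print(zc,proj(w,[O+.1275*ex+ey*y*.048+[0,0,zc] for y in(-1,1)]).round(0).tolist())
# motion check: second scene shot
x=cv2.imread('pics/s11.png').astype(int);snap('scene','s12');y=cv2.imread('pics/s12.png').astype(int);print('diff',np.abs(x-y)[150:250,310:420].mean(),np.abs(x-y)[300:400,450:600].mean())
E
```

```text
195
190 [93, 93, 77, 43, 41, 23, 41, 40, 42, 44, 41, 41, 89, 91, 91, 40, 17, 15, 12, 12, 12, 7, 12, 12, 10, 13, 10, 8, 8, 7, 9, 10, 9, 7, 7]
195 [92, 93, 71, 15, 13, 12, 4, 6, 7, 4, 7, 7, 85, 90, 91, 7, 15, 16, 16, 16, 16, 16, 16, 18, 18, 17, 17, 17, 17, 17, 15, 9, 7, 8, 10]
199 [93, 92, 86, 4, 4, 2, 36, 35, 36, 35, 35, 48, 89, 92, 90, 40, 24, 26, 27, 27, 44, 4, 9, 7, 7, 9, 10, 15, 17, 16, 14, 9, 8, 6, 8]
b [[225. 200.]
 [232. 196.]]
m [[281. 200.]
 [285. 196.]]
s [[333. 200.]
 [333. 196.]]
333 [[125, 244]]
0.16 [[333.0, 242.0], [333.0, 135.0]]
0.165 [[333.0, 243.0], [333.0, 135.0]]
0.17 [[333.0, 245.0], [333.0, 135.0]]
diff 2.795757575757576 2.9038222222222223
```

```bash
python3 -c "
from h import *
state(); print(ctrl.hand_in())"
```

```text
t 33.9 p [0.5538 0.1987 0.3459] phi 1.7738 F [ 1.06  0.41 -0.61] op 0.298
the job is handed in; nothing more can be done
None
```

All three layers are hanging on the hook arm in the right order, and I handed the job in at about 34 s of the 67 s allowed. By my estimates the big layer hangs about 46 mm from the post, the mid about 89 mm and the small about 128 mm. I lowered each one until the wrist force showed it bearing on the bar, then released it.

- **Final pictures:** these show the three layers in order with the rims over the bar, and the gripper clear about 150 mm above. The square frame is still in its slot, and none of the other bystanders in view looks moved.
- **Stillness:** two pictures taken one after the other differed only by image noise around the stand, so the layers look still.
- **Disagreements:** the first top-view reading of the big layer was about 10 mm off the wrist camera's, so I used the wrist reading. The small layer touched the hook ball about 3 mm higher than I had predicted, so I set its height by that touch. The small layer's lateral check showed one edge a few millimetres off the prediction, probably stand foot seen behind it, and well inside the 18 mm limit.

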